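# Ready a radio board for inspection

### The job

Set the green radio board flat on the stage under the inspection camera, centred between the stops and square to them, and let go of it. Then push the stub antenna fully home on the receiver box's spigot and release it. Put both down rather than dropping them, do not bump the camera, and leave the spool, screwdriver, tin and power adapter where they are.

Things in the scene. Friction and masses are not known exactly. Their poses are not given: they have to be found in the camera images.
- stand: fixed inspection stand. Grey base 18 mm thick, x -75 to +170, y -100 to +100 mm in its frame; on it an aluminium stage plate 110 x 150 mm, top 30 mm above the desk, with 10 mm tall dark stops: inner faces at y = -60 and +60 (50 mm long) and at the back x = +40; -x side open, facing the robot's left. Column 26 mm thick at x = +140. Origin at desk level under the stage centre; +x to the column
- stage_centre (a point): centre of the stage plate's top surface, 30 mm above the desk, marked by an engraved cross; axes as the stand's. The centre of the board's underside belongs here
- camera: camera fixed over the stage: black box, in the stand's frame x -20 to +75, 85 mm wide, 205 to 270 mm above the desk; lens 15 mm below it, arm back to the column. No room there for an upright gripper: come from the open side (-x of the stand), tool leaning back that way 35 to 45 degrees from vertical. Origin above the stage centre, 205 mm above the desk
- board: loose radio board, about 150 g: green, 70 x 110 x 4 mm (x, y, z), with a finned aluminium heatsink on its middle, 50 mm long in x, 26 mm wide in y, top 38 mm above the board's underside; black pin strips 7 mm tall along the short edges at y = +-50 mm. Grip the heatsink across its 26 mm. Origin at the centre of its underside
- antenna: stub antenna, loose, about 50 g, standing upright on its open end: black sleeve 28 mm outside diameter (straight to 60 mm height, then tapering to 20 mm at the top, 84 mm), with a bore 19 mm in diameter and 48 mm deep from below. Origin at the centre of its lower, open end, z up along its axis
- receiver: receiver box, fixed: grey box 90 x 110 x 30 mm (x, y, z) with an upright brass spigot on the middle of its top. Origin under its centre at desk level
- spigot_foot (a point): foot of the spigot, on the axis at the box's top surface, 30 mm above the desk. The spigot is 16 mm in diameter and 35 mm tall, its last 5 mm tapering to 10 mm. The antenna is home when its lower end is at this point
- spool: solder spool standing upright: steel, flanges 56 mm diameter, 50 mm tall, waist 32 mm; origin under its centre
- screwdriver: screwdriver lying flat, 150 mm long along its x axis; origin on the desk under its middle
- tin: flat round aluminium tin, 52 mm diameter, 24 mm tall; origin under its centre
- adapter: black power adapter block, 70 x 50 x 32 mm (x, y, z); origin under its centre

How it is judged:
On the way, in this order (a step that is already met when the one before it is completed fails the run):
1. the board lies flat on the stage, its centre within 5 mm of the stage centre and square to the stand within 4 degrees, released and still (horizontal distance between board and stage_centre below 0.005 m and z of board in the frame of stage_centre below 0.003 m and angle between the x axis of board and the x axis of stand, either way round below 0.07 rad and angle between board's own z axis and vertical below 0.04 rad and contact force between the fingers and board below 0.05 N and linear speed of board below 0.01 m/s), for 0.2 s.
2. the antenna is on the spigot, its lower end within 3 mm of the box top, and upright (horizontal distance between antenna and spigot_foot below 0.004 m and z of antenna in the frame of spigot_foot below 0.003 m and angle between antenna's own z axis and vertical below 0.06 rad), for 0.2 s.
At the end, for the whole second after the job is handed in: The board lies flat on the stage, centre within 5 mm of the stage centre, square to the stand within 4 degrees (either way round); the antenna is fully home: lower end within 3 mm of the box top, 4 mm of the spigot axis, upright within 3 degrees; both released and at rest (all of step 1 and all of step 2 and contact force between the fingers and antenna below 0.05 N and linear speed of antenna below 0.01 m/s); the robot touches nothing.
It fails at once if the camera is touched with more than 3 N (contact force between anything else and camera above 3 N).
It fails at once if the board is pressed or dropped on the stand with more than 60 N (contact force between board and stand above 60 N).
It fails at once if the board is let go while its underside is more than 12 mm above the stage (42 mm above the desk) (height (world z) of board above 0.042 m and contact force between the fingers and board below 0.05 N).
It fails at once if the antenna is let go while its lower end is more than 10 mm above the receiver box's top (40 mm above the desk) (height (world z) of antenna above 0.04 m and contact force between the fingers and antenna below 0.05 N).
It fails at once if a bystander (spool, screwdriver, tin or adapter) is moved more than 30 mm (distance of any of spool, screwdriver, tin, adapter from where it was at the start of the episode above 0.03 m).
It also fails if it takes over 66 s, if anything falls off the work surface, if the arm or the gripper's body presses on something with over 40 N, if the wrist force passes 120 N, or if a joint passes its speed limit or range.

### The arm

A 7-joint arm with a two-finger parallel gripper is mounted at the origin on the work surface. World frame = base frame: x ahead of the robot, y to its left, z up, the work surface at z = 0. Lengths are in m, angles in rad, forces in N, time in s.
With the tool pointing down it reaches from about 0.425 to 0.925 m from the base axis. Payload 6.8 kg.
Tool frame: the origin (TCP) lies midway between the tips of the shut fingers; the grasp point (between the pads) lies 19 mm behind it; z points along the fingers, y is the line along which they close (so a half turn about z gives the same grasp; the last joint's range is limited). The gripper opens to 85 mm and grips with 20 to 120 N. Pads are 22 mm wide; open, the fingers measure 114 mm over their backs; the gripper's body (76 mm by 85 mm) begins 54 mm behind the grasp point. The pads swing forward as they close: fully open they stand 13 mm farther back than shut.
Start: joints at [1.138, 0.477, 0.022, 1.555, -0.011, 1.109, -0.083], TCP at [0.215, -0.64, 0.231] pointing down, gripper open.
Joint ranges: [-2.96, 2.96], [-0.34, 2.1], [-1.41, 1.46], [0.24, 2.44], [-1.37, 4.51], [0.17, 1.92], [-2.96, 2.96]. Speed limits (rad/s): [2.39, 2.39, 3.14, 3.14, 3.14, 3.14, 3.14].

### API

Orientations are given as a rotation vector (axis times angle).
In Python, from bench import get_obs, grab_frame, camera_params, r gives the robot as it stands.
- The arm moves only by the shell command python3 -m jog 'ROWS' [FORCE]. ROWS is JSON, a list of rows, each an object of numbers: "rx", "ry", "rz": the turn, a rotation vector about the world's x, y, z scaled (see below); "x", "y", "z": the shift along the world's x, y, z scaled (see below); "jaw": the opening, from -1 (shut) to 1 (fully open). In form: [{"rx": .., "ry": .., "rz": .., "x": .., "y": .., "z": .., "jaw": ..}, ...]. A call has 1 to 8 rows; each row shifts and turns the commanded pose from where the row before left it; what a row does not reach is not made up. The controller multiplies each number of a shift by 60 mm and each number of a turn by 10 degrees. A row lasts 1/8 s, in which the tool goes at most 62.5 mm and 10.7 degrees, less where a joint would pass 70% of its speed; a pose out of reach is approached as far as the arm can. A call with a number of a shift or a turn outside -1 to 1 is refused whole. A call with a gripper value outside its range is refused whole. The fingers move at their own pace and stop on an object; FORCE is the grip in N (left out, the last holds). Time passes only in rows, so rows that do not move let the fingers close. It gives the time, the measured TCP pose, the force, the opening and the grip force at its end, in the units of the state.
- get_obs(): the state, without advancing time (a new reading comes with each control period).
- grab_frame(name): name is "side" or "top"; returns the picture (420x560x3 uint8, red, green, blue); there is no depth.
- camera_params(name): a dict with "fx", "fy", "cx", "cy" (pixels), "R" (3x3) and "t" (3): a world point X has camera coordinates R X + t. Camera axes: x right, y down, z forward; pixel columns grow to the right and rows downward; lengths in m; the calibration is good to about 2 mm. A picture is of the moment at which its call begins. camera_params takes no time and is no camera call.
- r.hand_in(): hands the job in; it is judged then, once.
The state is a dict: "clock": time; "joints": joint angles; "qvel": joint speeds; "tau": joint torques, N m; "tcp_pos": TCP position; "orientation": TCP orientation; "contact_force": force on the tool from outside, world axes, zero at the start; "moment": the same for the moment, N m; "grip_width": finger opening in m; "gripper_force": force on a finger pad.
Only numpy, scipy, OpenCV 4.12 (cv2) and the standard library are available. Lean on these libraries where they do the work, as an engineer would, in place of code of your own. Each camera call takes 0.05 s, during which the arm holds its last target. There are 200 camera calls.

## Working session

There is one attempt and no reset: what is moved stays moved. The work goes in short steps, Python scripts to look and compute and a shell command to move; the robot and the scene stay as the last step left them, time stands still between calls to the robot, and variables do not carry over. Pictures are saved under pics/ and viewed, at most 12 in all, crops included, and the job is handed in when it is done.

```bash
mkdir -p pics
python3 - <<'E'
from bench import get_obs, grab_frame, camera_params, r
import cv2
for n in("top","side"):
    cv2.imwrite(f"pics/{n}0.png",grab_frame(n)[:,:,::-1]); p=camera_params(n); print(n,p)
print(get_obs())
E
```

```text
top {'fx': 389.31109946226564, 'fy': 389.31109946226564, 'cx': 275.0459244651124, 'cy': 206.71869426641763, 'R': array([[ 0.0182365 , -0.99982476,  0.00422861],
       [-0.98995547, -0.0186492 , -0.14014411],
       [ 0.14019841, -0.0016304 , -0.99012209]]), 't': array([0.07194691, 0.53239615, 0.98593712])}
side {'fx': 408.27814272220985, 'fy': 408.27814272220985, 'cx': 280.1022331758563, 'cy': 204.4775182791608, 'R': array([[-0.97295738, -0.23017918,  0.01927374],
       [-0.12905921,  0.47252744, -0.87181508],
       [ 0.19156631, -0.85072638, -0.4894558 ]]), 't': array([0.48230543, 0.14661015, 1.01146282])}
{'clock': 0.1, 'joints': array([ 1.13788904,  0.47774103,  0.02233703,  1.55633887, -0.01148741,
        1.10929521, -0.08310361]), 'qvel': array([ 0.00054586, -0.0006302 , -0.00075391, -0.00221648, -0.0001356 ,
        0.00145118,  0.00084061]), 'tau': array([ 3.36959274e-03, -5.97760856e+01,  1.61256161e+00, -2.81957549e+01,
        1.27141274e-02,  5.00517097e-03,  3.01760430e-06]), 'tcp_pos': array([ 0.21523168, -0.63920924,  0.2304128 ]), 'orientation': array([-3.09866161e+00, -5.07748577e-01,  6.19370050e-04]), 'contact_force': array([-0.31611384,  0.29417856, -0.12285361]), 'moment': array([ 0.00718249, -0.03527549, -0.0477123 ]), 'gripper_force': 0.0, 'grip_width': 0.0852361829904056}
```

View pics/top0.png

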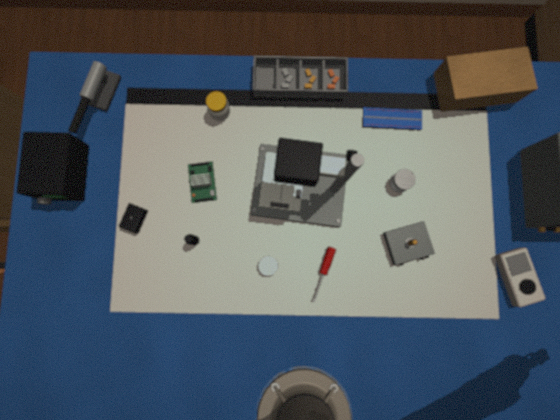

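View pics/side0.png

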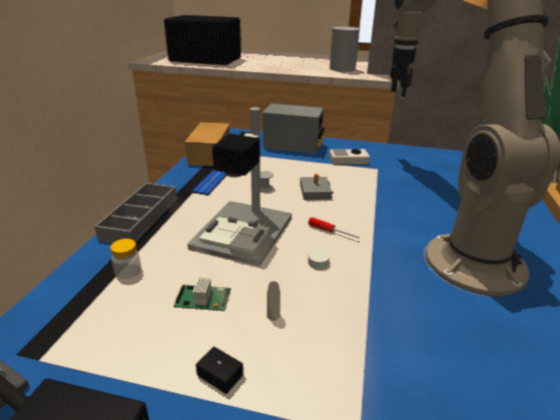

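```bash
cat > h.py <<'E'
import numpy as np, cv2
from bench import get_obs, grab_frame, camera_params, r
def ray(n,uv,z):
    p=camera_params(n); C=-p["R"].T@p["t"]
    d=p["R"].T@np.array([(uv[0]-p["cx"])/p["fx"],(uv[1]-p["cy"])/p["fy"],1])
    return (C+d*(z-C[2])/d[2])
def proj(n,X):
    p=camera_params(n); c=p["R"]@np.asarray(X,float)+p["t"]
    return np.array([p["cx"]+p["fx"]*c[0]/c[2],p["cy"]+p["fy"]*c[1]/c[2]])
def crop(n,box,k,name):
    im=grab_frame(n)[:,:,::-1]; x,y,w,h=box
    cv2.imwrite(name,cv2.resize(im[y:y+h,x:x+w],None,fx=k,fy=k,interpolation=cv2.INTER_CUBIC))
E
python3 - <<'E'
from h import *
for n in("top","side"):
    p=camera_params(n);print(n,-p["R"].T@p["t"])
im=cv2.imread("pics/top0.png")
cv2.imwrite("pics/t1.png",cv2.resize(im[130:280,180:380],None,fx=4,fy=4,interpolation=cv2.INTER_CUBIC))
im=cv2.imread("pics/side0.png")
cv2.imwrite("pics/s1.png",cv2.resize(im[130:330,160:360],None,fx=3,fy=3,interpolation=cv2.INTER_CUBIC))
E
```

```text
top [0.3875096  0.08347054 1.05050607]
side [0.29442182 0.90221745 0.61358745]
```

View pics/t1.png

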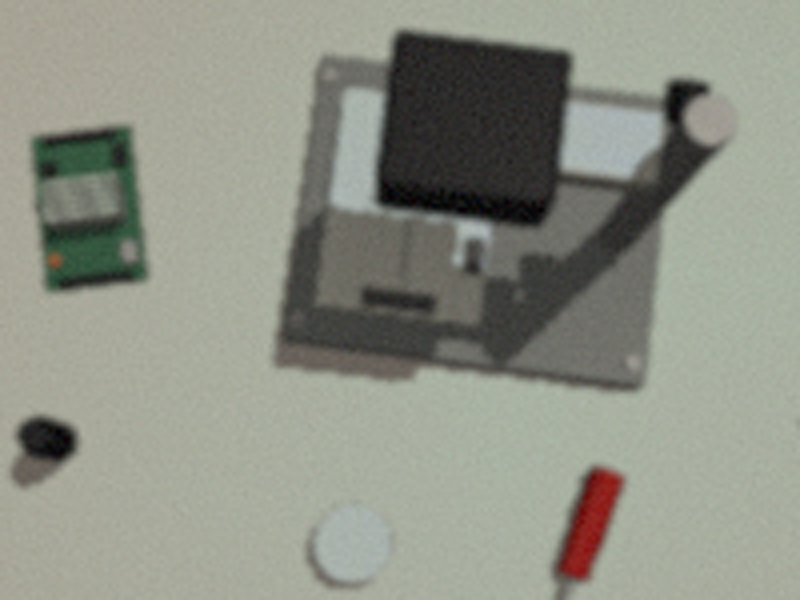

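View pics/s1.png

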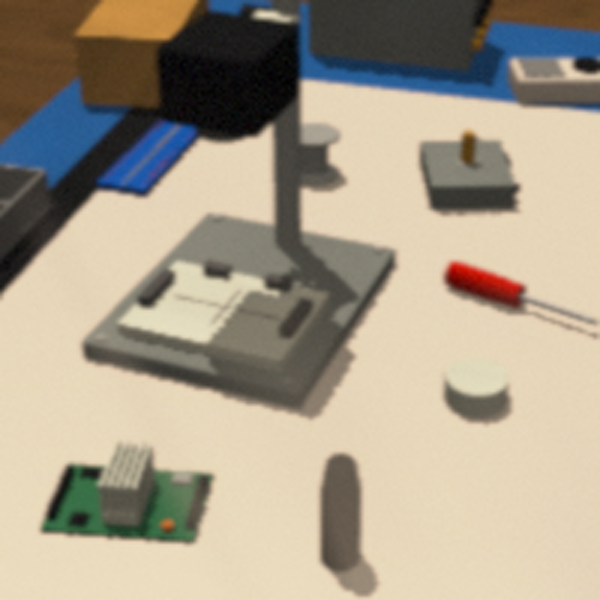

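```bash
cat > m.py <<'E'
from h import *
def board(z):
    im=grab_frame("top"); hsv=cv2.cvtColor(im,cv2.COLOR_RGB2HSV)
    m=cv2.inRange(hsv,(45,70,30),(90,255,200)); m[:,:100]=0; m[300:]=0; m[:,420:]=0
    m=cv2.morphologyEx(m,cv2.MORPH_CLOSE,np.ones((9,9)))
    c=max(cv2.findContours(m,0,2)[0],key=cv2.contourArea)
    pts=np.array([ray("top",p[0],z)[:2] for p in c],np.float32)
    return cv2.minAreaRect(pts*1000)
if __name__=="__main__":
    print("board",board(.004))
    # stand: base-top corners from the 4x crops (top) and 3x (side)
    T=lambda u,v:(180+(u+.5)/4-.5,130+(v+.5)/4-.5); S=lambda u,v:(160+(u+.5)/3-.5,130+(v+.5)/3-.5)
    obs=[("top",T(320,57),(-75,100)),("top",T(281,342),(-75,-100)),("top",T(640,383),(170,-100)),
         ("side",S(86,348),(-75,100)),("side",S(305,396),(-75,-100)),("side",S(394,252),(170,-100)),("side",S(210,215),(170,100))]
    W=[];L=[]
    for n,uv,l in obs:
        w=ray(n,uv,.018)[:2]*1000;W.append(w);L.append(l);print(n,w.round(1),l)
    W=np.array(W);L=np.array(L)
    for s in(slice(0,3),slice(3,7),slice(0,7)):
        w,l=W[s],L[s];wc=w.mean(0);lc=l.mean(0);a=(w-wc)@[1,1j];b=(l-lc)@[1,1j]
        th=np.angle((a*b.conj()).sum());c=wc@[1,1j]-np.exp(1j*th)*(lc@[1,1j]);print("stand",c,np.degrees(th))
    print("cross side",ray("side",S(212,303),.03),"tin",ray("top",T(350,543),.024))
    # antenna: top centre in the top view, foot in side
    print("ant side foot",ray("side",S(340,560),0),"top",ray("side",S(341,462),.084),"topview",ray("top",T(45,437),.06))
    print("spigot side foot",ray("side",S(468,161),.03),"head",ray("side",S(468,134),.065),"topview",ray("top",(413,242),.065))
    print("board side heatsink top", ray("side",S(130,458),.038))
E
python3 m.py
```

```text
board ((601.283203125, 283.4939880371094), (101.62899017333984, 62.86940002441406), 8.191242218017578)
top [706.8 127.2] (-75, 100)
top [509.8 148.5] (-75, -100)
top [486.8 -91.1] (170, -100)
side [701.1 133. ] (-75, 100)
side [506.6 149.6] (-75, -100)
side [485.  -88.8] (170, -100)
side [ 678.4 -111.8] (170, 100)
stand (601.6452435991152+64.777612732861j) -95.88567143543293
stand (597.3025702141235+67.78222421402648j) -95.47484468292598
stand (599.2643785946083+66.53171785210415j) -95.69807584213463
cross side [0.61607713 0.05798528 0.03      ] tin [0.37804341 0.09961149 0.024     ]
ant side foot [0.44021679 0.29821124 0.        ] top [0.44124415 0.29515548 0.084     ] topview [0.44133898 0.29389486 0.06      ]
spigot side foot [ 0.44406407 -0.27813548  0.03      ] head [ 0.44516027 -0.27120296  0.065     ] topview [ 0.44355592 -0.2684929   0.065     ]
board side heatsink top [0.60056855 0.2761678  0.038     ]
```

```bash
python3 -m jog '[{"x":0.38,"y":0.8,"z":0.1,"rz":1,"jaw":1},{"x":0.38,"y":0.8,"z":0.1,"rz":1,"jaw":1},{"x":0.38,"y":0.8,"z":0.1,"rz":1,"jaw":1},{"x":0.38,"y":0.8,"z":0.1,"rz":1,"jaw":1},{"x":0.38,"y":0.8,"z":0.1,"rz":1,"jaw":1},{"x":0.38,"y":0.8,"z":0.1,"rz":1,"jaw":1},{"x":0.38,"y":0.8,"z":0.1,"rz":1,"jaw":1},{"x":0.38,"y":0.8,"z":0.1,"rz":1,"jaw":1}]' 40
python3 -m jog '[{"x":0.1,"y":0.9,"jaw":1},{"x":0.1,"y":0.9,"jaw":1},{"x":0.1,"y":0.9,"jaw":1},{"x":0.1,"y":0.9,"jaw":1},{"x":0.1,"y":0.9,"jaw":1},{"x":0.1,"y":0.9,"jaw":1},{"x":0.1,"y":0.9,"jaw":1},{"x":0.1,"y":0.9,"jaw":1}]'; python3 -c "
from h import *
print(get_obs())"
```

```text
{'clock': 0.15, 'joints': array([ 1.13789362,  0.47760583,  0.0223619 ,  1.55621943, -0.01147007,
        1.10931228, -0.08310119]), 'qvel': array([-0.00031209, -0.00246829, -0.0010475 , -0.00430853, -0.0003258 ,
       -0.00074721, -0.00089405]), 'tau': array([ 2.38599692e-03, -5.96920180e+01,  1.61000624e+00, -2.81485426e+01,
        1.25961154e-02,  6.56645978e-03, -1.30793245e-05]), 'tcp_pos': array([ 0.21523694, -0.63927836,  0.23055439]), 'orientation': array([-3.09889863e+00, -5.07763110e-01,  5.63608604e-04]), 'contact_force': array([ 0.30641249, -0.16622598,  0.2158637 ]), 'moment': array([ 0.0179224 , -0.03132186, -0.04129331]), 'gripper_force': 0.0, 'grip_width': 0.08523678839905159}validation failed for argument at $[0]...
validation failed for argument at $[0]...
```

```bash
python3 -m jog '[{"rx":0,"ry":0,"rz":1,"x":0.38,"y":0.8,"z":0.1,"jaw":1},{"rx":0,"ry":0,"rz":1,"x":0.38,"y":0.8,"z":0.1,"jaw":1},{"rx":0,"ry":0,"rz":1,"x":0.38,"y":0.8,"z":0.1,"jaw":1},{"rx":0,"ry":0,"rz":1,"x":0.38,"y":0.8,"z":0.1,"jaw":1},{"rx":0,"ry":0,"rz":1,"x":0.38,"y":0.8,"z":0.1,"jaw":1},{"rx":0,"ry":0,"rz":1,"x":0.38,"y":0.8,"z":0.1,"jaw":1},{"rx":0,"ry":0,"rz":1,"x":0.38,"y":0.8,"z":0.1,"jaw":1},{"rx":0,"ry":0,"rz":1,"x":0.38,"y":0.8,"z":0.1,"jaw":1}]' 40
```

```text
clock: 1.15
tcp_pos: [0.3981, -0.2541, 0.2795]
orientation: [2.042, 2.388, -0.0]
contact_force: [1.3, 0.5, 0.8]
grip_width: 0.0854
gripper_force: 0.0
```

```bash
python3 -m jog '[{"rx":0,"ry":0,"rz":0,"x":0.1,"y":0.95,"z":0,"jaw":1},{"rx":0,"ry":0,"rz":0,"x":0.1,"y":0.95,"z":0,"jaw":1},{"rx":0,"ry":0,"rz":0,"x":0.1,"y":0.95,"z":0,"jaw":1},{"rx":0,"ry":0,"rz":0,"x":0.1,"y":0.95,"z":0,"jaw":1},{"rx":0,"ry":0,"rz":0,"x":0.1,"y":0.95,"z":0,"jaw":1},{"rx":0,"ry":0,"rz":0,"x":0.1,"y":0.95,"z":0,"jaw":1},{"rx":0,"ry":0,"rz":0,"x":0.1,"y":0.95,"z":0,"jaw":1},{"rx":0,"ry":0,"rz":0,"x":0.1,"y":0.95,"z":0,"jaw":1}]'
python3 -m jog '[{"rx":-0.99,"ry":-0.16,"rz":0,"x":0.5,"y":0.25,"z":-0.4,"jaw":1},{"rx":-0.99,"ry":-0.16,"rz":0,"x":0.5,"y":0.25,"z":-0.4,"jaw":1},{"rx":-0.99,"ry":-0.16,"rz":0,"x":0.5,"y":0.25,"z":-0.4,"jaw":1},{"rx":-0.99,"ry":-0.16,"rz":0,"x":0.5,"y":0.25,"z":-0.4,"jaw":1},{"rx":0,"ry":0,"rz":0,"x":0.5,"y":0.25,"z":-0.4,"jaw":1}, {"rx":0,"ry":0,"rz":0,"x":0,"y":0,"z":0,"jaw":1}]'
python3 - <<'E'
from h import *
from scipy.spatial.transform import Rotation as Ro
o=get_obs();R=Ro.from_rotvec(o["orientation"]).as_matrix();print(R.round(3),o["joints"])
a=cv2.resize(grab_frame("top")[120:270,130:330],None,fx=2.5,fy=2.5,interpolation=3);b=cv2.resize(grab_frame("side")[180:330,130:290],None,fx=2.5,fy=2.5,interpolation=3)
im=np.hstack([a,b])[:,:,::-1]; print(im.shape);cv2.imwrite("pics/g1.png",cv2.resize(im,(800,int(im.shape[0]*800/im.shape[1]))))
E
```

```text
clock: 2.15
tcp_pos: [0.4458, 0.2017, 0.2793]
orientation: [2.049, 2.381, 0.0]
contact_force: [1.2, -0.5, -0.6]
grip_width: 0.0855
gripper_force: 0.0
clock: 2.9
tcp_pos: [0.5959, 0.2754, 0.1554]
orientation: [1.655, 1.928, -0.604]
contact_force: [-0.4, -0.6, 0.6]
grip_width: 0.0855
gripper_force: 0.0
[[-0.115  0.988  0.1  ]
 [ 0.755  0.152 -0.638]
 [-0.646  0.002 -0.763]] [-0.43572884  0.8072623  -0.58242579  1.45208534  0.85601205  1.63291674
 -1.07031198]
(375, 900, 3)
```

View pics/g1.png

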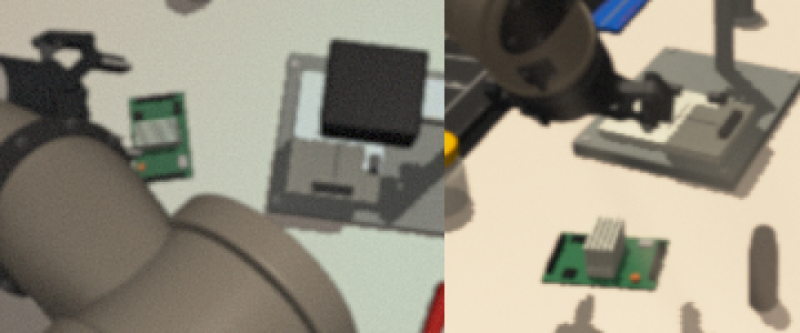

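Run:
```python
from h import *
T=lambda u,v:(180+(u+.5)/4-.5,130+(v+.5)/4-.5); S=lambda u,v:(160+(u+.5)/3-.5,130+(v+.5)/3-.5)
print("hs top",ray("top",T(82,197),.038),"side",ray("side",S(128,465),.038))
for n,q in(("top",[T(33,136),T(131,127),T(147,279),T(48,291)]),("side",[S(42,531),S(67,464),S(213,474),S(193,541)])):
    w=np.array([ray(n,p,.004)[:2] for p in q])*1000;print(n,w.round(0).tolist(),w.mean(0))
```

```text
hs top [0.60168342 0.28177273 0.038     ] side [0.59899545 0.28355794 0.038     ]
top [[651.0, 324.0], [659.0, 257.0], [553.0, 242.0], [543.0, 309.0]] [601.50355283 282.81115146]
side [[648.0, 327.0], [661.0, 257.0], [552.0, 241.0], [542.0, 310.0]] [600.91188503 283.76853422]
```

```bash
python3 -m jog '[{"rx":0,"ry":0,"rz":0,"x":0.12,"y":-0.08,"z":-0.6,"jaw":1},{"rx":0,"ry":0,"rz":0,"x":0,"y":0,"z":-0.6,"jaw":1},{"rx":0,"ry":0,"rz":0,"x":0,"y":0,"z":-0.6,"jaw":1},{"rx":0,"ry":0,"rz":0,"x":0,"y":0,"z":-0.34,"jaw":1},{"rx":0,"ry":0,"rz":0,"x":0,"y":0,"z":-0.2,"jaw":1},{"rx":0,"ry":0,"rz":0,"x":0,"y":0,"z":0,"jaw":1}]' 40
python3 -m jog '[{"rx":0,"ry":0,"rz":0,"x":0,"y":0,"z":0,"jaw":-0.2},{"rx":0,"ry":0,"rz":0,"x":0,"y":0,"z":0,"jaw":-1},{"rx":0,"ry":0,"rz":0,"x":0,"y":0,"z":0,"jaw":-1},{"rx":0,"ry":0,"rz":0,"x":0,"y":0,"z":0,"jaw":-1},{"rx":0,"ry":0,"rz":0,"x":0,"y":0,"z":0,"jaw":-1},{"rx":0,"ry":0,"rz":0,"x":0,"y":0,"z":0,"jaw":-1}]' 40
```

```text
clock: 3.75
tcp_pos: [0.603, 0.2704, 0.0193]
orientation: [1.657, 1.927, -0.598]
contact_force: [-0.2, 0.0, 0.1]
grip_width: 0.0855
gripper_force: 0.0
clock: 4.5
tcp_pos: [0.6032, 0.2707, 0.0195]
orientation: [1.657, 1.927, -0.597]
contact_force: [0.1, 0.7, 5.5]
grip_width: 0.025
gripper_force: 39.9
```

```bash
python3 -m jog '[{"rx":0,"ry":0,"rz":0,"x":0,"y":0,"z":0.2,"jaw":-1},{"rx":0,"ry":0,"rz":0,"x":0,"y":0,"z":0.4,"jaw":-1},{"rx":0,"ry":0,"rz":-0.36,"x":0,"y":-0.2,"z":0.4,"jaw":-1},{"rx":0,"ry":0,"rz":-0.36,"x":0,"y":-0.3,"z":0,"jaw":-1},{"rx":0,"ry":0,"rz":-0.36,"x":0,"y":-0.3,"z":0,"jaw":-1},{"rx":0,"ry":0,"rz":-0.36,"x":0,"y":-0.2,"z":0,"jaw":-1},{"rx":0,"ry":0,"rz":0,"x":0,"y":0,"z":0,"jaw":-1}]' 40
python3 - <<'E'
from h import *
from scipy.spatial.transform import Rotation as Ro
o=get_obs();R=Ro.from_rotvec(o["orientation"]).as_matrix();print(o["tcp_pos"],R.round(3),np.degrees(np.arctan2(R[1,1],R[0,1])))
a=cv2.resize(grab_frame("top")[120:270,170:330],None,fx=2.6,fy=2.6,interpolation=3);b=cv2.resize(grab_frame("side")[180:330,150:310],None,fx=2.4,fy=2.6,interpolation=3)
cv2.imwrite("pics/g2.png",np.hstack([a,b])[:,:,::-1])
E
```

```text
clock: 5.38
tcp_pos: [0.6037, 0.2079, 0.0782]
orientation: [1.918, 1.726, -0.696]
contact_force: [-0.1, -0.3, -2.0]
grip_width: 0.0252
gripper_force: 39.4
[0.60374806 0.20789689 0.07816409] [[ 0.082  0.995 -0.061]
 [ 0.759 -0.103 -0.643]
 [-0.646  0.006 -0.764]] -5.890964648068966
```

View pics/g2.png

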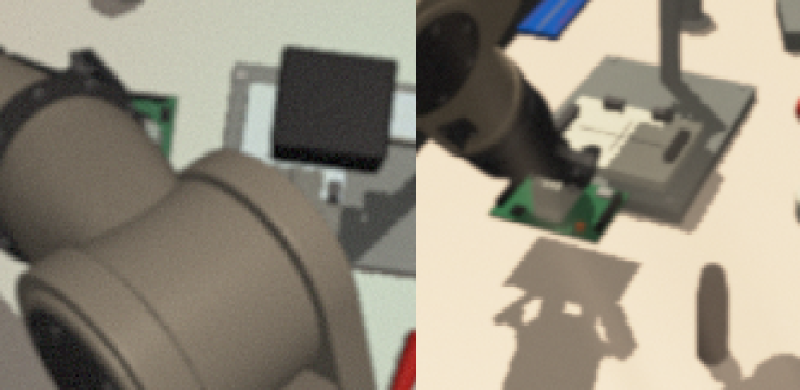

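Run:
```python
from h import *
P=lambda x,y:(150+(x-416+.5)/2.4-.5,180+(y+.5)/2.6-.5)
z=.063
w=np.array([ray("side",P(*q),z)[:2] for q in((489,212),(600,241),(627,187))])*1000
print(w.round(1)); d=w[1]-w[0];e=w[2]-w[1];print(np.linalg.norm(d),np.linalg.norm(e),np.degrees(np.arctan2(-d[1],-d[0])),np.degrees(np.arctan2(e[1],e[0])),"centre",(w[0]+w[2])/2)
im=grab_frame("side");hsv=cv2.cvtColor(im,cv2.COLOR_RGB2HSV);m=cv2.inRange(hsv,(45,60,20),(90,255,220));m[:,:150]=0;m[:,260:]=0;m[:200]=0
# lowest green pixel per column -> near edge, x world vs y
pts=np.array([ray("side",(u,np.nonzero(m[:,u])[0].max()+.5),z-.004)[:2] for u in range(150,260) if m[:,u].any()])*1000
print(pts.round(0)[::4].tolist())
```

```text
[[662.9 250.2]
 [552.1 261. ]
 [552.8 184.2]]
111.35088545355094 76.85435147766346 -5.546677126452013 -89.4722201654018 centre [607.88428203 217.20015163]
[[662.0, 249.0], [652.0, 250.0], [642.0, 251.0], [632.0, 252.0], [622.0, 253.0], [614.0, 251.0], [601.0, 255.0], [591.0, 256.0], [496.0, 475.0], [494.0, 464.0], [563.0, 259.0], [469.0, 493.0], [562.0, 212.0], [456.0, 483.0]]
```

```bash
python3 -m jog '[{"rx":0,"ry":0,"rz":0,"x":0,"y":-0.4,"z":0,"jaw":-1},{"rx":0,"ry":0,"rz":0,"x":-0.04,"y":-0.7,"z":0,"jaw":-1},{"rx":0,"ry":0,"rz":0,"x":-0.03,"y":-0.7,"z":0,"jaw":-1},{"rx":0,"ry":0,"rz":0,"x":0,"y":-0.5,"z":0,"jaw":-1},{"rx":0,"ry":0,"rz":0,"x":0,"y":-0.27,"z":-0.1,"jaw":-1},{"rx":0,"ry":0,"rz":0,"x":0,"y":0,"z":-0.1,"jaw":-1},{"rx":0,"ry":0,"rz":0,"x":0,"y":0,"z":0,"jaw":-1}]' 40
python3 - <<'E'
from h import *
crop("side",(190,180,110,85),7,"pics/g3.png");print(get_obs()["tcp_pos"])
E
```

```text
clock: 6.4
tcp_pos: [0.5984, 0.0584, 0.0659]
orientation: [1.914, 1.734, -0.692]
contact_force: [-0.7, 0.8, -1.4]
grip_width: 0.0251
gripper_force: 39.4
[0.59856475 0.05855258 0.06627599]
```

View pics/g3.png

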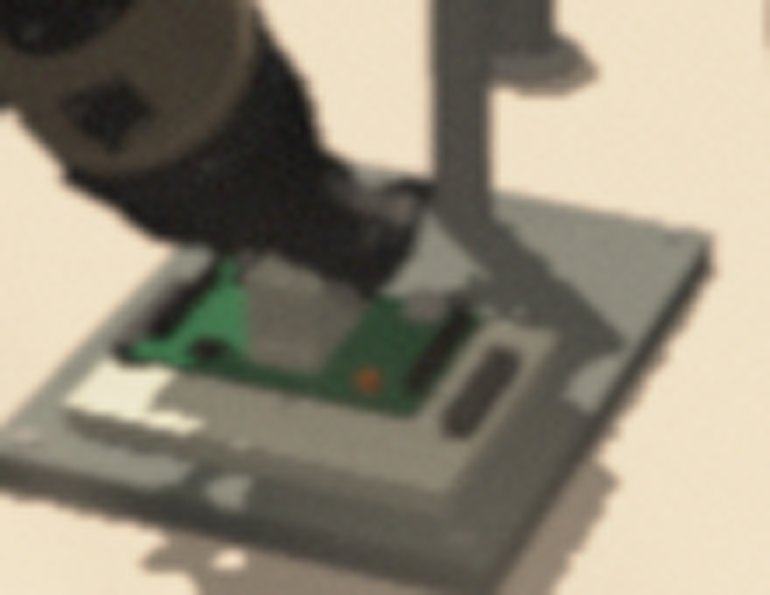

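Run:
```python
from h import *
P=lambda x,y:(190+(x+.5)/7-.5,180+(y+.5)/7-.5)
th=np.radians(-95.7);Rm=np.array([[np.cos(th),-np.sin(th)],[np.sin(th),np.cos(th)]])
def f(name,x,y,z):
    w=ray("side",P(x,y),z)[:2]*1000;l=Rm.T@(w-[599.5,66.3]);print(name,w.round(1),"stand:",l.round(1))
f("stageNR -55,-75",455,490,.03);f("stageNL -55,75",62,402,.03);f("stageFR 55,-75",558,325,.03)
f("stop near inner top -25,-60",446,422,.04);f("stop near outer",466,438,.04);f("stop far outer +25,-70",520,352,.04)
f("boardNR top",415,408,.0508);f("board NL top",124,350,.0508);f("boardFR",480,318,.0508)
f("baseNR -75,-100",493,590,.018);f("base FR 170,-100",710,240,.018);f("base NL",0,446,.018)
im=grab_frame("side");hsv=cv2.cvtColor(im,cv2.COLOR_RGB2HSV);m=cv2.inRange(hsv,(45,60,15),(90,255,220));m[:,:200]=0;m[:,262:]=0;m[:205]=0;m[250:]=0
for u in range(206,254,3):
    v=np.nonzero(m[:,u])[0]
    if len(v): w=ray("side",(u,v.max()+.5),.0468)[:2]*1000; print(u,v.max(),(Rm.T@(w-[599.5,66.3])).round(1))
```

```text
stageNR -55,-75 [531.2 122.6] stand: [-49.2 -73.5]
stageNL -55,75 [684.3 106.8] stand: [-48.7  80.3]
stageFR 55,-75 [523.7   9.6] stand: [ 64.  -69.8]
stop near inner top -25,-60 [541.9  97.3] stand: [-25.1 -60.4]
stop near outer [532.2 105. ] stand: [-31.8 -70.8]
stop far outer +25,-70 [528.6  46.5] stand: [ 26.7 -68.6]
boardNR top [550.2 106.9] stand: [-35.5 -53.1]
board NL top [662.2  98.3] stand: [-38.1  59.3]
boardFR [544.5  44.2] stand: [ 27.4 -52.6]
baseNR -75,-100 [507.4 158.5] stand: [ -82.6 -100.8]
base FR 170,-100 [484.7 -87.8] stand: [164.7 -98.9]
base NL [702.5 122.6] stand: [-66.2  96.9]
209 230 [-35.   56.4]
212 230 [-32.3  49.3]
215 231 [-33.8  40.1]
218 232 [-35.2  31. ]
221 232 [-32.6  24. ]
224 233 [-34.  15.]
227 234 [-35.5   6. ]
230 234 [-32.9  -1. ]
233 235 [-34.3  -9.9]
236 236 [-35.8 -18.7]
239 236 [-33.1 -25.6]
242 237 [-34.6 -34.3]
245 237 [-32.  -41.2]
248 238 [-33.4 -49.9]
251 227 [ 15.6 -37.5]
```

```bash
python3 -m jog '[{"rx":0,"ry":0,"rz":0,"x":0,"y":-0.06,"z":-0.12,"jaw":-1},{"rx":0,"ry":0,"rz":0,"x":0,"y":0,"z":-0.11,"jaw":-1},{"rx":0,"ry":0,"rz":0,"x":0,"y":0,"z":0,"jaw":-1},{"rx":0,"ry":0,"rz":0,"x":0,"y":0,"z":0,"jaw":-1},{"rx":0,"ry":0,"rz":0,"x":0,"y":0,"z":0,"jaw":-1}]' 40
python3 -m jog '[{"rx":0,"ry":0,"rz":0,"x":0,"y":-0.04,"z":0,"jaw":-1},{"rx":0,"ry":0,"rz":0,"x":0,"y":0,"z":0,"jaw":-1},{"rx":0,"ry":0,"rz":0,"x":0,"y":0,"z":0,"jaw":-1}]' 40
python3 -c "
from h import *
print(get_obs()['contact_force'],get_obs()['tcp_pos'])"
```

```text
clock: 7.12
tcp_pos: [0.599, 0.0528, 0.0533]
orientation: [1.915, 1.73, -0.692]
contact_force: [0.1, 0.8, -1.1]
grip_width: 0.0254
gripper_force: 39.4
clock: 7.5
tcp_pos: [0.5988, 0.0502, 0.0532]
orientation: [1.915, 1.73, -0.693]
contact_force: [0.3, -0.1, -1.5]
grip_width: 0.0255
gripper_force: 39.4
[ 0.25214138 -0.09481063 -1.52926461] [0.59884661 0.05021965 0.05317958]
```

```bash
for i in 1; do python3 -m jog '[{"rx":0,"ry":0,"rz":0,"x":0,"y":-0.03,"z":0,"jaw":-1},{"rx":0,"ry":0,"rz":0,"x":0,"y":0,"z":0,"jaw":-1},{"rx":0,"ry":0,"rz":0,"x":0,"y":0,"z":0,"jaw":-1}]'; done
python3 -m jog '[{"rx":0,"ry":0,"rz":0,"x":0,"y":-0.03,"z":0,"jaw":-1},{"rx":0,"ry":0,"rz":0,"x":0,"y":0,"z":0,"jaw":-1},{"rx":0,"ry":0,"rz":0,"x":0,"y":0,"z":0,"jaw":-1}]'
```

```text
clock: 7.88
tcp_pos: [0.5988, 0.0484, 0.0531]
orientation: [1.915, 1.73, -0.693]
contact_force: [0.1, 0.7, -1.1]
grip_width: 0.0252
gripper_force: 39.4
clock: 8.25
tcp_pos: [0.5988, 0.0466, 0.0531]
orientation: [1.915, 1.73, -0.693]
contact_force: [-0.4, -0.5, -1.5]
grip_width: 0.0257
gripper_force: 39.4
```

```bash
python3 -m jog '[{"rx":0,"ry":0,"rz":0,"x":0,"y":-0.03,"z":0,"jaw":-1},{"rx":0,"ry":0,"rz":0,"x":0,"y":0,"z":0,"jaw":-1},{"rx":0,"ry":0,"rz":0,"x":0,"y":0,"z":0,"jaw":-1}]'
python3 -m jog '[{"rx":0,"ry":0,"rz":0,"x":0,"y":-0.03,"z":0,"jaw":-1},{"rx":0,"ry":0,"rz":0,"x":0,"y":0,"z":0,"jaw":-1},{"rx":0,"ry":0,"rz":0,"x":0,"y":0,"z":0,"jaw":-1}]'
```

```text
clock: 8.62
tcp_pos: [0.5988, 0.0457, 0.0531]
orientation: [1.915, 1.732, -0.691]
contact_force: [-0.3, 3.2, -0.8]
grip_width: 0.025
gripper_force: 39.8
clock: 9.0
tcp_pos: [0.5989, 0.0456, 0.0531]
orientation: [1.916, 1.734, -0.689]
contact_force: [-0.3, 6.8, 1.1]
grip_width: 0.0254
gripper_force: 40.3
```

```bash
python3 -m jog '[{"rx":0,"ry":0,"rz":0,"x":0,"y":0.125,"z":0,"jaw":-1},{"rx":0,"ry":0,"rz":0,"x":0.04,"y":0,"z":0,"jaw":-1},{"rx":0,"ry":0,"rz":0,"x":0,"y":0,"z":0,"jaw":-1},{"rx":0,"ry":0,"rz":0,"x":0,"y":0,"z":0,"jaw":-1}]'
python3 -m jog '[{"rx":0,"ry":0,"rz":0,"x":0.02,"y":0,"z":0,"jaw":-1},{"rx":0,"ry":0,"rz":0,"x":0,"y":0,"z":0,"jaw":-1},{"rx":0,"ry":0,"rz":0,"x":0,"y":0,"z":0,"jaw":-1}]'
python3 -m jog '[{"rx":0,"ry":0,"rz":0,"x":0.03,"y":0,"z":0,"jaw":-1},{"rx":0,"ry":0,"rz":0,"x":0,"y":0,"z":0,"jaw":-1},{"rx":0,"ry":0,"rz":0,"x":0,"y":0,"z":0,"jaw":-1}]'
```

```text
clock: 9.5
tcp_pos: [0.6012, 0.0499, 0.0531]
orientation: [1.915, 1.73, -0.694]
contact_force: [-0.1, -1.1, -1.0]
grip_width: 0.0252
gripper_force: 39.5
clock: 9.88
tcp_pos: [0.6024, 0.0505, 0.0531]
orientation: [1.915, 1.73, -0.693]
contact_force: [-0.4, 0.2, -1.4]
grip_width: 0.0254
gripper_force: 39.5
clock: 10.25
tcp_pos: [0.6043, 0.0506, 0.0531]
orientation: [1.915, 1.731, -0.693]
contact_force: [0.3, 0.1, -1.8]
grip_width: 0.0254
gripper_force: 39.5
```

```bash
python3 -m jog '[{"rx":0,"ry":0,"rz":0,"x":0.03,"y":0,"z":0,"jaw":-1},{"rx":0,"ry":0,"rz":0,"x":0,"y":0,"z":0,"jaw":-1},{"rx":0,"ry":0,"rz":0,"x":0,"y":0,"z":0,"jaw":-1}]'
python3 -m jog '[{"rx":0,"ry":0,"rz":0,"x":0.03,"y":0,"z":0,"jaw":-1},{"rx":0,"ry":0,"rz":0,"x":0,"y":0,"z":0,"jaw":-1},{"rx":0,"ry":0,"rz":0,"x":0,"y":0,"z":0,"jaw":-1}]'
```

```text
clock: 10.62
tcp_pos: [0.6045, 0.0506, 0.053]
orientation: [1.915, 1.731, -0.697]
contact_force: [-5.7, 0.1, 0.8]
grip_width: 0.0253
gripper_force: 39.7
clock: 11.0
tcp_pos: [0.6047, 0.0507, 0.0528]
orientation: [1.915, 1.732, -0.701]
contact_force: [-10.7, 1.2, 2.4]
grip_width: 0.0251
gripper_force: 40.1
```

```bash
python3 -m jog '[{"rx":0,"ry":0,"rz":0,"x":-0.14,"y":0,"z":0,"jaw":-1},{"rx":0,"ry":0,"rz":0,"x":0,"y":0,"z":-0.03,"jaw":-1},{"rx":0,"ry":0,"rz":0,"x":0,"y":0,"z":0,"jaw":-1},{"rx":0,"ry":0,"rz":0,"x":0,"y":0,"z":0,"jaw":-1}]'
python3 -m jog '[{"rx":0,"ry":0,"rz":0,"x":0,"y":0,"z":-0.02,"jaw":-1},{"rx":0,"ry":0,"rz":0,"x":0,"y":0,"z":0,"jaw":-1},{"rx":0,"ry":0,"rz":0,"x":0,"y":0,"z":0,"jaw":-1}]'
python3 -m jog '[{"rx":0,"ry":0,"rz":0,"x":0,"y":0,"z":-0.02,"jaw":-1},{"rx":0,"ry":0,"rz":0,"x":0,"y":0,"z":0,"jaw":-1},{"rx":0,"ry":0,"rz":0,"x":0,"y":0,"z":0,"jaw":-1}]'
```

```text
clock: 11.5
tcp_pos: [0.5998, 0.0505, 0.0514]
orientation: [1.915, 1.73, -0.692]
contact_force: [0.7, -0.3, -1.4]
grip_width: 0.0253
gripper_force: 39.8
clock: 11.88
tcp_pos: [0.5994, 0.0506, 0.0501]
orientation: [1.915, 1.731, -0.693]
contact_force: [0.5, 0.7, -1.8]
grip_width: 0.0252
gripper_force: 39.8
clock: 12.25
tcp_pos: [0.5996, 0.0506, 0.0495]
orientation: [1.915, 1.73, -0.693]
contact_force: [-0.2, 0.3, 5.0]
grip_width: 0.0253
gripper_force: 40.5
```

```bash
python3 -m jog '[{"rx":0,"ry":0,"rz":0,"x":0,"y":0,"z":0,"jaw":-0.2},{"rx":0,"ry":0,"rz":0,"x":0,"y":0,"z":0,"jaw":0.2},{"rx":0,"ry":0,"rz":0,"x":0,"y":0,"z":0,"jaw":0.3},{"rx":0,"ry":0,"rz":0,"x":0,"y":0,"z":0,"jaw":0.3},{"rx":0,"ry":0,"rz":0,"x":0.01,"y":0.13,"z":0.15,"jaw":0.3},{"rx":0,"ry":0,"rz":0,"x":0.03,"y":0.3,"z":0.35,"jaw":0.3},{"rx":0,"ry":0,"rz":0,"x":0.05,"y":0.5,"z":0.6,"jaw":0.3},{"rx":0,"ry":0,"rz":0,"x":0.05,"y":0.5,"z":0.6,"jaw":0.3}]'
python3 - <<'E'
from h import *
crop("side",(190,180,110,85),7,"pics/g4.png")
E
```

```text
clock: 13.25
tcp_pos: [0.6077, 0.1378, 0.1525]
orientation: [1.915, 1.731, -0.692]
contact_force: [0.7, -0.2, -0.4]
grip_width: 0.0552
gripper_force: 0.0
```

View pics/g4.png

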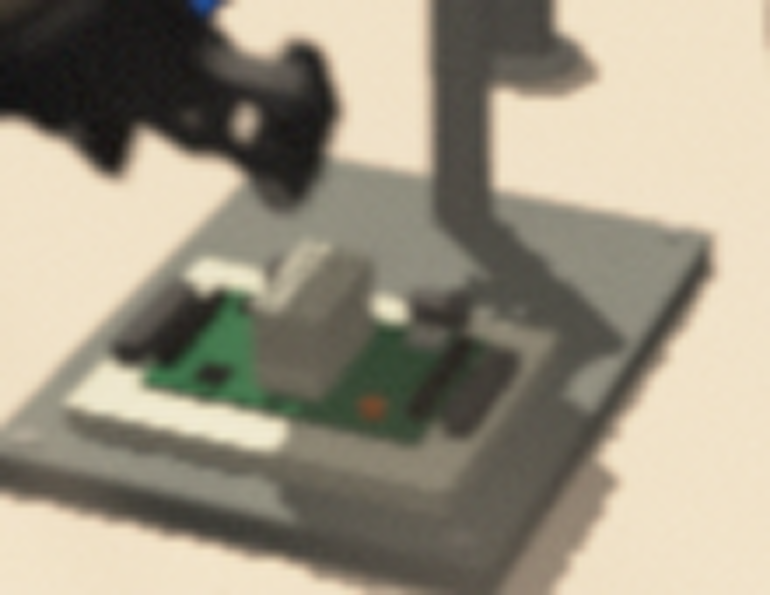

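```bash
python3 -m jog '[{"rx":0.5,"ry":-0.05,"rz":0,"x":-0.2,"y":0.75,"z":0.3,"jaw":1},{"rx":1,"ry":-0.1,"rz":0,"x":-0.65,"y":0.66,"z":0.3,"jaw":1},{"rx":1,"ry":-0.1,"rz":0,"x":-0.65,"y":0.66,"z":0.2,"jaw":1},{"rx":1,"ry":-0.1,"rz":0,"x":-0.65,"y":0.55,"z":0,"jaw":1},{"rx":0.5,"ry":-0.06,"rz":0,"x":-0.6,"y":0,"z":0,"jaw":1},{"rx":0,"ry":0,"rz":0,"x":0,"y":0,"z":0,"jaw":1}]' 30
python3 - <<'E'
from h import *
from scipy.spatial.transform import Rotation as Ro
o=get_obs();R=Ro.from_rotvec(o["orientation"]).as_matrix();print(o["tcp_pos"],R.round(3))
im=grab_frame("side");g=cv2.cvtColor(im,cv2.COLOR_RGB2GRAY)
print(proj("side",[.441,.296,0]),proj("side",[.441,.296,.084]))
for v in(290,300,310): print(v,g[v,255:295:2])
E
```

```text
clock: 14.05
tcp_pos: [0.4401, 0.2923, 0.1994]
orientation: [2.326, 2.102, 0.008]
contact_force: [0.6, 0.6, -0.2]
grip_width: 0.0854
gripper_force: 0.0
[0.44014205 0.29230604 0.19935522] [[ 0.101  0.995  0.008]
 [ 0.995 -0.101 -0.001]
 [-0.     0.008 -1.   ]]
[272.89470042 315.50991914] [273.34882364 283.9610429 ]
290 [226 227 228 228 227 224 169  98  98  96  98  97 139 221 227 226 225 226
 226 227]
300 [227 228 228 227 227 222 125  96  99  99  98 100 125 219 227 227 227 226
 227 226]
310 [229 229 228 229 229 223 120  87  94  99  98 101 136 222 227 226 227 226
 227 227]
```

```bash
python3 -m jog '[{"rx":0,"ry":0,"rz":0,"x":0.015,"y":0.05,"z":-0.7,"jaw":1},{"rx":0,"ry":0,"rz":0,"x":0,"y":0,"z":-0.9,"jaw":1},{"rx":0,"ry":0,"rz":0,"x":0,"y":0,"z":-0.7,"jaw":1},{"rx":0,"ry":0,"rz":0,"x":0,"y":0,"z":-0.5,"jaw":1},{"rx":0,"ry":0,"rz":0,"x":0,"y":0,"z":0,"jaw":1}]'
python3 -m jog '[{"rx":0,"ry":0,"rz":0,"x":0,"y":0,"z":0,"jaw":0},{"rx":0,"ry":0,"rz":0,"x":0,"y":0,"z":0,"jaw":-0.3},{"rx":0,"ry":0,"rz":0,"x":0,"y":0,"z":0,"jaw":-1},{"rx":0,"ry":0,"rz":0,"x":0,"y":0,"z":0,"jaw":-1},{"rx":0,"ry":0,"rz":0,"x":0,"y":0,"z":0,"jaw":-1},{"rx":0,"ry":0,"rz":0,"x":0,"y":0,"z":0,"jaw":-1}]' 40
```

```text
clock: 14.72
tcp_pos: [0.4433, 0.2963, 0.029]
orientation: [2.33, 2.102, 0.003]
contact_force: [-1.2, -0.2, 0.3]
grip_width: 0.0855
gripper_force: 0.0
clock: 15.48
tcp_pos: [0.4442, 0.297, 0.0318]
orientation: [2.329, 2.101, 0.012]
contact_force: [-0.5, -1.0, 7.1]
grip_width: 0.0271
gripper_force: 39.1
```

```bash
python3 -m jog '[{"rx":0,"ry":0,"rz":0,"x":0,"y":0,"z":0.3,"jaw":-1},{"rx":0,"ry":0,"rz":0,"x":0,"y":0,"z":0.6,"jaw":-1},{"rx":0,"ry":0,"rz":0,"x":0,"y":-0.2,"z":0.7,"jaw":-1},{"rx":0,"ry":0,"rz":0,"x":0,"y":-0.5,"z":0.4,"jaw":-1},{"rx":0,"ry":0,"rz":0,"x":0,"y":-0.7,"z":0,"jaw":-1},{"rx":0,"ry":0,"rz":0,"x":0,"y":-0.8,"z":0,"jaw":-1},{"rx":0,"ry":0,"rz":0,"x":0,"y":-0.8,"z":0,"jaw":-1},{"rx":0,"ry":0,"rz":0,"x":0,"y":-0.8,"z":0,"jaw":-1}]'
python3 -m jog '[{"rx":0,"ry":0,"rz":0,"x":0,"y":-0.8,"z":0,"jaw":-1},{"rx":0,"ry":0,"rz":0,"x":0,"y":-0.8,"z":0,"jaw":-1},{"rx":0,"ry":0,"rz":0,"x":0,"y":-0.8,"z":0,"jaw":-1},{"rx":0,"ry":0,"rz":0,"x":0,"y":-0.8,"z":0,"jaw":-1},{"rx":0,"ry":0,"rz":0,"x":0,"y":-0.8,"z":0,"jaw":-1},{"rx":0,"ry":0,"rz":0,"x":0,"y":-0.8,"z":0,"jaw":-1},{"rx":0,"ry":0,"rz":0,"x":0,"y":-0.5,"z":0,"jaw":-1},{"rx":0,"ry":0,"rz":0,"x":0,"y":0,"z":0,"jaw":-1}]'
```

```text
clock: 16.48
tcp_pos: [0.4436, 0.0671, 0.1518]
orientation: [2.329, 2.101, 0.01]
contact_force: [0.9, -0.0, 0.1]
grip_width: 0.0265
gripper_force: 39.7
clock: 17.48
tcp_pos: [0.4432, -0.2521, 0.1515]
orientation: [2.334, 2.095, 0.009]
contact_force: [0.5, 0.2, -0.8]
grip_width: 0.0269
gripper_force: 39.7
```

Run:
```python
from h import *
for n,box in(("top",(395,225,40,35)),("side",(300,165,40,35))):
    im=cv2.imread(f"pics/{n}0.png");x,y,w,h=box;c=im[y:y+h,x:x+w]
    hsv=cv2.cvtColor(c,cv2.COLOR_BGR2HSV);m=cv2.inRange(hsv,(8,90,60),(35,255,255))
    nb,l,st,ce=cv2.connectedComponentsWithStats(m);k=1+np.argmax(st[1:,4]);v,u=np.nonzero(l==k)
    print(n,st[k]+[x,y,0,0,0],ce[k]+[x,y],[(a+y,u[v==a].min()+x,u[v==a].max()+x) for a in np.unique(v)])
a=cv2.resize(cv2.imread("pics/top0.png")[210:275,370:450],None,fx=5,fy=5,interpolation=3)
b=cv2.resize(grab_frame("side")[130:205,280:340,::-1],None,fx=6,fy=6,interpolation=3)
o=np.zeros((450,760,3),np.uint8);o[:325,:400]=a;o[:450,400:760]=b;cv2.imwrite("pics/g5.png",o);print(get_obs()["tcp_pos"])
```

```text
top [411 240   6   5  25] [413.76 241.8 ] [(np.int64(240), np.int64(412), np.int64(416)), (np.int64(241), np.int64(411), np.int64(416)), (np.int64(242), np.int64(411), np.int64(416)), (np.int64(243), np.int64(412), np.int64(416)), (np.int64(244), np.int64(413), np.int64(415))]
side [314 173   4  12  44] [315.5 178.5] [(np.int64(173), np.int64(315), np.int64(316)), (np.int64(174), np.int64(314), np.int64(317)), (np.int64(175), np.int64(314), np.int64(317)), (np.int64(176), np.int64(314), np.int64(317)), (np.int64(177), np.int64(314), np.int64(317)), (np.int64(178), np.int64(314), np.int64(317)), (np.int64(179), np.int64(314), np.int64(317)), (np.int64(180), np.int64(314), np.int64(317)), (np.int64(181), np.int64(314), np.int64(317)), (np.int64(182), np.int64(314), np.int64(317)), (np.int64(183), np.int64(314), np.int64(317)), (np.int64(184), np.int64(315), np.int64(316))]
[ 0.443476   -0.25008944  0.15151007]
```

View pics/g5.png

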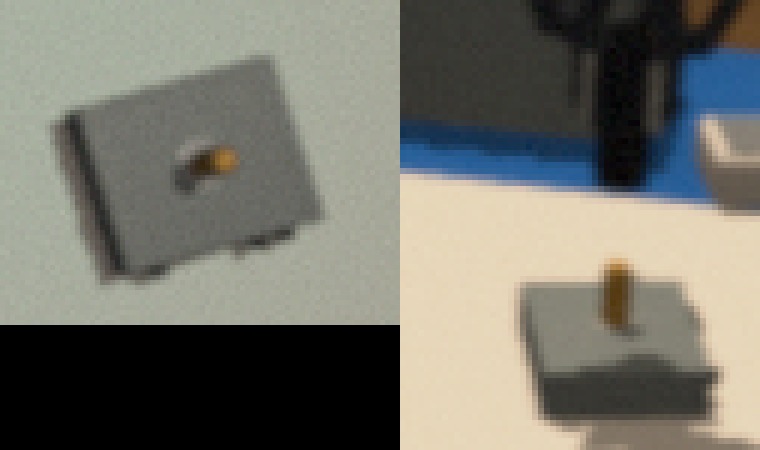

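```bash
cat > q.py <<'E'
from h import *
T=lambda x,y:(370+(x+.5)/5-.5,210+(y+.5)/5-.5)
w=np.array([ray("top",T(*p),.03)[:2] for p in((77,112),(268,57),(322,215),(122,275))])*1000
print("box top corners",w.round(0).tolist());
# diagonals intersection = mean for parallelogram
print("box centre",w.mean(0),"head",ray("top",T(226,160),.063)*1000)
print("side foot",ray("side",(315.5,184.5),.03)*1000,"side head",ray("side",(315.5,172.8),.065)*1000, "ux per mm x,y",proj("side",[.445,-.272,.03])-proj("side",[.444,-.272,.03]),proj("side",[.444,-.271,.03])-proj("side",[.444,-.272,.03]))
p=get_obs()["tcp_pos"];g=cv2.cvtColor(grab_frame("side"),cv2.COLOR_RGB2GRAY)
zb=p[2]-.0318
print("pred antenna bottom",proj("side",[p[0],p[1],zb]),"40up",proj("side",[p[0],p[1],zb+.04]))
print("tcp",p); b=proj("side",[p[0],p[1],zb])
for dv in(-8,-5,-2,0,2,4): print(int(b[1])+dv,g[int(b[1])+dv,int(b[0])-10:int(b[0])+12], int(b[0])-10)
E
python3 q.py
```

```text
box top corners [[470.0, -208.0], [501.0, -310.0], [419.0, -335.0], [386.0, -230.0]]
box centre [ 444.19343315 -270.64665368] head [ 444.76526761 -273.80558029   63.        ]
side foot [ 443.26114333 -269.61506809   30.        ] side head [ 447.48364136 -282.52000654   65.        ] ux per mm x,y [-0.3075907  -0.03715371] [-0.04873433  0.13382697]
pred antenna bottom [316.24080683 161.00353039] 40up [317.07125973 148.74617058]
tcp [ 0.443476   -0.25008944  0.15151007]
153 [47 45 46 46 46 41 36 19  7 10 17 11 14 16 16 33 46 47 47 62 75 82] 306
156 [56 57 55 59 57 48 33 13 15  4 17 12 14 12 14 30 43 49 60 75 82 84] 306
159 [86 86 86 87 82 69 46 22 12  7 12  9 14 17 33 58 75 78 80 83 83 84] 306
161 [150 145 141 137 129 119 109  93  71  56  51  44  41  48  63  75  83  86
  87  85  83  86] 306
163 [215 215 216 216 214 210 210 209 203 200 200 199 195 189 181 178 172 163
 155 149 142 137] 306
165 [216 216 216 216 217 215 214 216 216 214 216 216 216 216 215 216 216 216
 215 216 216 216] 306
```

```bash
python3 -m jog '[{"rx":0,"ry":0,"rz":0,"x":0.01,"y":-0.36,"z":0,"jaw":-1},{"rx":0,"ry":0,"rz":0,"x":0,"y":0,"z":-0.4,"jaw":-1},{"rx":0,"ry":0,"rz":0,"x":0,"y":0,"z":-0.3,"jaw":-1},{"rx":0,"ry":0,"rz":0,"x":0,"y":0,"z":0,"jaw":-1},{"rx":0,"ry":0,"rz":0,"x":0,"y":0,"z":0,"jaw":-1}]'
python3 - <<'E'
from h import *
crop("side",(285,140,65,60),9,"pics/g6.png");print(get_obs()["tcp_pos"])
E
```

```text
clock: 18.2
tcp_pos: [0.4448, -0.2708, 0.1093]
orientation: [2.329, 2.102, 0.01]
contact_force: [-1.2, -0.2, -0.4]
grip_width: 0.0267
gripper_force: 39.7
[ 0.44496983 -0.27093156  0.10956863]
```

View pics/g6.png

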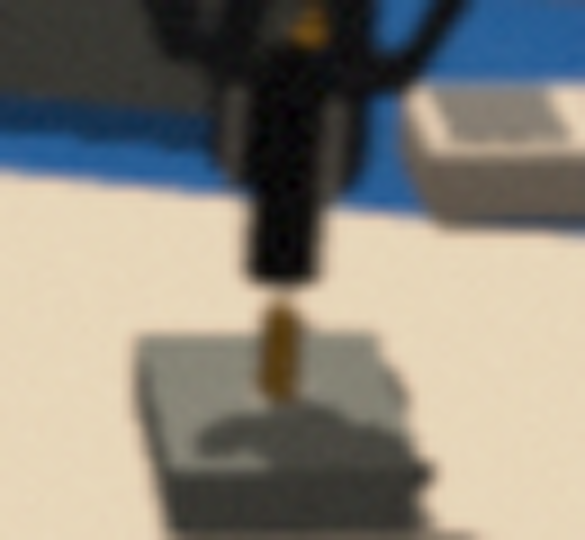

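```bash
python3 -m jog '[{"rx":0,"ry":0,"rz":0,"x":-0.015,"y":-0.01,"z":-0.1,"jaw":-1},{"rx":0,"ry":0,"rz":0,"x":0,"y":0,"z":-0.1,"jaw":-1},{"rx":0,"ry":0,"rz":0,"x":0,"y":0,"z":0,"jaw":-1},{"rx":0,"ry":0,"rz":0,"x":0,"y":0,"z":0,"jaw":-1}]'
python3 -m jog '[{"rx":0,"ry":0,"rz":0,"x":0,"y":0,"z":-0.05,"jaw":-1},{"rx":0,"ry":0,"rz":0,"x":0,"y":0,"z":-0.05,"jaw":-1},{"rx":0,"ry":0,"rz":0,"x":0,"y":0,"z":0,"jaw":-1},{"rx":0,"ry":0,"rz":0,"x":0,"y":0,"z":0,"jaw":-1}]'
```

```text
clock: 18.75
tcp_pos: [0.4435, -0.2716, 0.0969]
orientation: [2.33, 2.101, 0.01]
contact_force: [0.1, -0.7, -1.1]
grip_width: 0.0267
gripper_force: 39.7
clock: 19.25
tcp_pos: [0.4434, -0.2716, 0.0909]
orientation: [2.33, 2.101, 0.01]
contact_force: [-0.2, -0.3, -0.3]
grip_width: 0.0266
gripper_force: 39.7
```

```bash
python3 -m jog '[{"rx":0,"ry":0,"rz":0,"x":0,"y":0,"z":-0.05,"jaw":-1},{"rx":0,"ry":0,"rz":0,"x":0,"y":0,"z":-0.05,"jaw":-1},{"rx":0,"ry":0,"rz":0,"x":0,"y":0,"z":0,"jaw":-1},{"rx":0,"ry":0,"rz":0,"x":0,"y":0,"z":0,"jaw":-1}]'
python3 -m jog '[{"rx":0,"ry":0,"rz":0,"x":0,"y":0,"z":-0.07,"jaw":-1},{"rx":0,"ry":0,"rz":0,"x":0,"y":0,"z":-0.06,"jaw":-1},{"rx":0,"ry":0,"rz":0,"x":0,"y":0,"z":0,"jaw":-1},{"rx":0,"ry":0,"rz":0,"x":0,"y":0,"z":0,"jaw":-1}]'
```

```text
clock: 19.75
tcp_pos: [0.4434, -0.2716, 0.0849]
orientation: [2.33, 2.101, 0.01]
contact_force: [0.0, 0.2, -0.2]
grip_width: 0.0264
gripper_force: 39.7
clock: 20.25
tcp_pos: [0.4434, -0.2716, 0.0771]
orientation: [2.33, 2.101, 0.01]
contact_force: [-0.9, -0.3, 0.5]
grip_width: 0.0266
gripper_force: 39.7
```

Sliding freely; home should be at TCP z ≈ 0.062.

```bash
python3 -m jog '[{"rx":0,"ry":0,"rz":0,"x":0,"y":0,"z":-0.07,"jaw":-1},{"rx":0,"ry":0,"rz":0,"x":0,"y":0,"z":-0.07,"jaw":-1},{"rx":0,"ry":0,"rz":0,"x":0,"y":0,"z":-0.06,"jaw":-1},{"rx":0,"ry":0,"rz":0,"x":0,"y":0,"z":0,"jaw":-1},{"rx":0,"ry":0,"rz":0,"x":0,"y":0,"z":0,"jaw":-1}]'
python3 -m jog '[{"rx":0,"ry":0,"rz":0,"x":0,"y":0,"z":-0.05,"jaw":-1},{"rx":0,"ry":0,"rz":0,"x":0,"y":0,"z":0,"jaw":-1},{"rx":0,"ry":0,"rz":0,"x":0,"y":0,"z":0,"jaw":-1}]'
python3 -m jog '[{"rx":0,"ry":0,"rz":0,"x":0,"y":0,"z":-0.03,"jaw":-1},{"rx":0,"ry":0,"rz":0,"x":0,"y":0,"z":0,"jaw":-1},{"rx":0,"ry":0,"rz":0,"x":0,"y":0,"z":0,"jaw":-1}]'
```

```text
clock: 20.88
tcp_pos: [0.4435, -0.2715, 0.0651]
orientation: [2.33, 2.101, 0.01]
contact_force: [0.3, -0.7, -0.5]
grip_width: 0.0265
gripper_force: 39.7
clock: 21.25
tcp_pos: [0.4433, -0.2716, 0.062]
orientation: [2.33, 2.101, 0.009]
contact_force: [0.3, -0.8, -0.5]
grip_width: 0.0264
gripper_force: 39.7
clock: 21.62
tcp_pos: [0.4435, -0.2717, 0.0618]
orientation: [2.329, 2.101, 0.008]
contact_force: [-5.2, 2.0, 17.8]
grip_width: 0.0263
gripper_force: 41.9
```

Seated (18 N at z = 0.0618, matching the expected home height). Release and retreat straight up.

```bash
python3 -m jog '[{"rx":0,"ry":0,"rz":0,"x":0,"y":0,"z":0.02,"jaw":-1},{"rx":0,"ry":0,"rz":0,"x":0,"y":0,"z":0,"jaw":-0.1},{"rx":0,"ry":0,"rz":0,"x":0,"y":0,"z":0,"jaw":0.6},{"rx":0,"ry":0,"rz":0,"x":0,"y":0,"z":0,"jaw":0.6},{"rx":0,"ry":0,"rz":0,"x":0,"y":0,"z":0.2,"jaw":0.6},{"rx":0,"ry":0,"rz":0,"x":0,"y":0,"z":0.7,"jaw":0.6},{"rx":0,"ry":0,"rz":0,"x":0,"y":0,"z":0.9,"jaw":0.6},{"rx":0,"ry":0,"rz":0,"x":0,"y":0,"z":0.5,"jaw":0.6}]'
python3 -m jog '[{"rx":0,"ry":0,"rz":0,"x":0,"y":0,"z":0,"jaw":0.6},{"rx":0,"ry":0,"rz":0,"x":0,"y":0,"z":0,"jaw":0.6},{"rx":0,"ry":0,"rz":0,"x":0,"y":0,"z":0,"jaw":0.6}]'
python3 - <<'E'
from h import *
im=grab_frame("side")[130:300,170:370,::-1]
cv2.imwrite("pics/g7.png",cv2.resize(im,None,fx=3.5,fy=3.5,interpolation=3))
E
```

```text
clock: 22.62
tcp_pos: [0.4446, -0.2717, 0.2029]
orientation: [2.327, 2.099, 0.011]
contact_force: [0.4, -1.0, -0.3]
grip_width: 0.0685
gripper_force: 0.0
clock: 23.0
tcp_pos: [0.4426, -0.2713, 0.1985]
orientation: [2.331, 2.103, 0.009]
contact_force: [-0.4, 0.3, -0.6]
grip_width: 0.068
gripper_force: 0.0
```

View pics/g7.png

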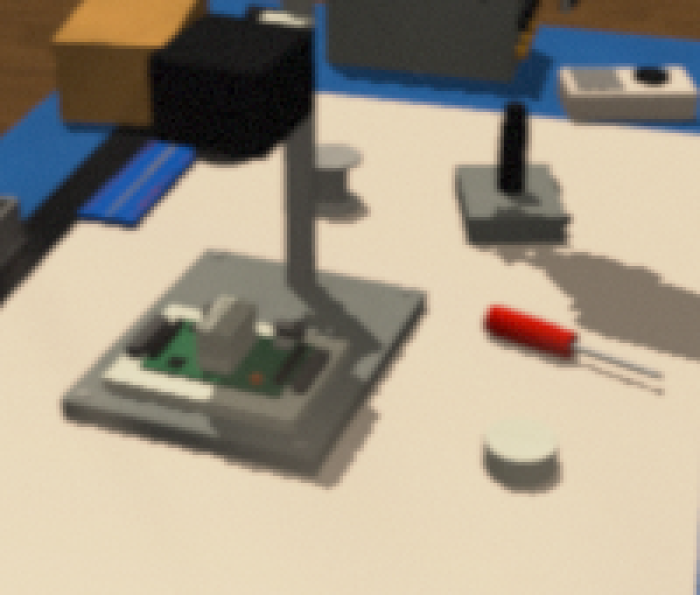

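The antenna sits upright and home on the box, with its foot at (512,190) in the crop. The board lies flat between the stops at about (225,360), and the bystanders in view are untouched.

```bash
python3 -c "
from bench import r
print(r.hand_in())"
```

```text
the job is handed in; nothing more can be done
None
```

The board is flat on the stage, centred by touching the stops, and the antenna is pushed fully home on the spigot; both are released and the job was handed in at about 23 s, but no verdict was returned.

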